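# Turn up the guarded harbour-lamp dimmer on the gaming table

### The job

Bring the miniature harbour's lamps to full: on the larger of the two black control boxes, lift the hinged plywood flip cover by its round paddle and lay it back so that it stays open against its stop, then turn the knob beneath it clockwise until the white pointer line faces the brass stud. Leave the cover open and leave the smaller box's cover shut.

Things in the scene. Friction and masses are not known exactly. Their poses are not given: they have to be found in the camera images.
- lamp_box: Larger black control box, fixed: 128 (x) x 120 (y) x 40 mm high. Origin: centre of its underside. x from its front (paddle side, towards the robot) to its back (hinge side), y left as seen from the front, z up. Points given as (x, y, z) mm are in this frame. An 8 mm brass stud at (-7, 28.5, 46) marks full
- cover (a joint): Its plywood flip cover, rad: 0 shut, grows as it swings up and back, stop at 1.8. Hinge line along y at x 51, z 48. Shut: hood x -54 to 51, 90 wide, top z 91; lift paddle in front, an upright dark wood disc, diameter 28, 10 thick in y, centred (-84, 0, 70) when shut, on a 14 high neck. 0.12 kg, free hinge: let go below about 1.2 it falls shut, beyond it falls back to the stop and stays
- dimmer (a joint): Knob under that cover, rad, grows clockwise seen from above. Vertical axis at (-7, 0). Black grip bar 42 long, 14 thick, z 54 to 84, on a disc of diameter 44; grip it at z 77. At 0 the bar lies along x, white pointer line to the front; at 1.57 the pointer faces the stud; hard stop 1.62. Starts at 0.1 to 0.6. Friction 0.03 N m, stays as left
- small_cover (a joint): Cover hinge of the smaller black box (96 x 88 x 30 mm, hood top 72 mm high, otherwise alike), rad: 0 shut. Not to be opened
Not all that is in view belongs to the job. What is shaped like the lamp_box but green, purple or turquoise is not meant.

How it is judged:
By the outcome, as a careful person would: the job done as asked, in the order asked, and still so for the second after the job is handed in, with the robot touching nothing.
It also fails if it takes over 48 s, if anything falls off the work surface, if the arm or the gripper's body presses on something with over 40 N, if the wrist force passes 120 N, or if a joint passes its speed limit or range.

### The arm

A 6-joint arm with a two-finger parallel gripper is mounted at the origin on the work surface. World frame = base frame: x ahead of the robot, y to its left, z up, the work surface at z = 0. Lengths are in mm, angles in rad, forces in N, time in s.
With the tool pointing down it reaches from about 325 to 900 mm from the base axis. Payload 3.5 kg.
Tool frame: the origin (TCP) lies between the finger pads; the fingertips stand 25 mm ahead of it and the grasp point (between the pads) lies 6 mm ahead of it; x points along the fingers, z is the direction in which the jaws open and shut, and the axes are right-handed (so a half turn about x gives the same grasp; the last joint's range is limited). The gripper opens to 85 mm and grips with 20 to 120 N. Pads are 22 mm wide; open, the fingers measure 114 mm over their backs; the gripper's body (76 mm by 85 mm) begins 54 mm behind the grasp point. The pads swing forward as they close: fully open they stand 13 mm farther back than shut.
Start: joints at [1.151, 0.276, -0.026, 1.268, 0, 1.467], TCP at [194.711, 593.894, 256.313] pointing down, gripper open.
Joint ranges: [-3.12, 3.12], [-0.85, 1.88], [-1.08, 1.24], [-1.95, 2.15], [-1.57, 1.53], [-3.14, 3.14]. Speed limits (rad/s): [2.57, 2.57, 3.14, 3.14, 3.14, 3.14].

### API

Orientations are given as a 3x3 rotation matrix whose columns are the frame's x, y, z axes.
In Python, from cell import bot gives the robot as it stands.
- The arm moves only by the tool send_rows, never from a script. Its argument "increments" is a list of rows, each an object with "turn": the turn, a rotation vector about the tool's x, y, z in degrees, a list of three; "translation": the shift along the tool's x, y, z in cm, a list of three; "fingers": the opening, from -1 (shut) to 1 (fully open), so that 0 is half open. A call has 1 to 8 rows; each row is the pose to reach, as a shift and turn from the pose commanded when the call began, along the tool's axes at that moment; what a row does not reach only later rows make up. A row lasts 1/10 s, in which the tool goes at most 50 mm and 8.59 degrees, less where a joint would pass 70% of its speed; a pose out of reach is approached as far as the arm can. A call with a gripper value outside its range is refused whole. The fingers move at their own pace and stop on an object; "force" is the grip in N (left out, the last holds). Time passes only in rows, so rows that repeat a pose let the fingers close. It gives the time, the measured TCP pose, the force and the opening at its end, in the units of the state.
- bot.get_state(): the state, without advancing time (a new reading comes with each control period).
- bot.camera(name): name is "scene" or "top" or "wrist"; returns a dict with "image" (384x512x3 uint8, red, green, blue), "intrinsics" (3x3 intrinsics, pixels), "R" (3x3) and "t" (3): a world point X has camera coordinates R X + t. Camera axes: x right, y down, z forward; pixel columns grow to the right and rows downward; lengths in mm; the calibration is good to about 2 mm. The wrist camera is an equidistant fisheye: a pixel r from the principal point sees the ray r / f radians off the axis. A picture is of the moment at which its call begins. There is no depth.
- bot.hand_in(): hands the job in, once; it reports no verdict.
The state is a dict: "time_s": time; "q": joint angles; "joint_velocities": joint speeds; "effort": joint torques, N m; "tcp_pos": TCP position; "eef_rot": TCP orientation; "force": force on the tool from outside, world axes, zero at the start; "torque": the same for the moment, N m; "opening": finger opening in mm.
Only numpy, scipy, OpenCV 4.12 (cv2) and the standard library are available. Lean on these libraries where they do the work, as an engineer would, in place of code of your own. Each camera call takes 0.05 s, during which the arm holds its last target. There are 200 camera calls.

## Working session

There is one attempt and no reset: what is moved stays moved. The work goes in short steps, Python scripts to look and compute and a tool call to move; the robot and the scene stay as the last step left them, time stands still between calls to the robot, and variables do not carry over. Pictures are saved under pics/ and viewed, about 8 in all and at most 12, crops included, and the job is handed in when it is done.

Besides the shell and the picture viewer there is one more tool, called after "Call:" as name(argument=value, ...), one argument or row to a line, values as JSON. send_rows: Moves the arm, as the interface text tells. Its arguments: {"type":"object","properties":{"increments":{"type":"array","items":{"type":"object","properties":{"turn":{"type":"array","items":{"type":"number"}},"translation":{"type":"array","items":{"type":"number"}},"fingers":{"type":"number"}}}},"force":{"type":"number"}},"required":["increments"]}

```bash
mkdir -p pics; ls; python3 - <<'E'
from cell import bot
import cv2,numpy as np
s=bot.get_state();print(s['time_s'],np.round(s['tcp_pos'],1),np.round(s['eef_rot'],3).tolist(),s['opening'])
a={}
for n in('scene','top'):
    c=bot.camera(n);np.savez('pics/'+n+'0.npz',**c);a[n]=c['image'];cv2.imwrite('pics/'+n+'0.png',cv2.resize(c['image'][:,:,::-1],(800,600),interpolation=3))
    print(n,c['intrinsics'].tolist(),np.round(c['R'],3).tolist(),np.round(c['t'],1))
E
```

```text
pics
0.0 [194.4 593.2 255.1] [[-0.001, -0.95, 0.312], [-0.002, 0.312, 0.95], [-1.0, 0.0, -0.002]] 85.23041144557456
scene [[458.13388126334047, 0.0, 258.96442030263404], [0.0, 458.13388126334047, 189.34239175811564], [0.0, 0.0, 1.0]] [[0.728, 0.685, -0.002], [0.586, -0.625, -0.515], [-0.354, 0.374, -0.857]] [-285.1 -306.3 1322.2]
top [[347.2116257227722, 0.0, 259.7351458055788], [0.0, 347.2116257227722, 193.70710900481106], [0.0, 0.0, 1.0]] [[-0.005, -1.0, -0.003], [-0.972, 0.006, -0.233], [0.233, 0.002, -0.973]] [-77.2 490.1 718. ]
```

View pics/scene0.png

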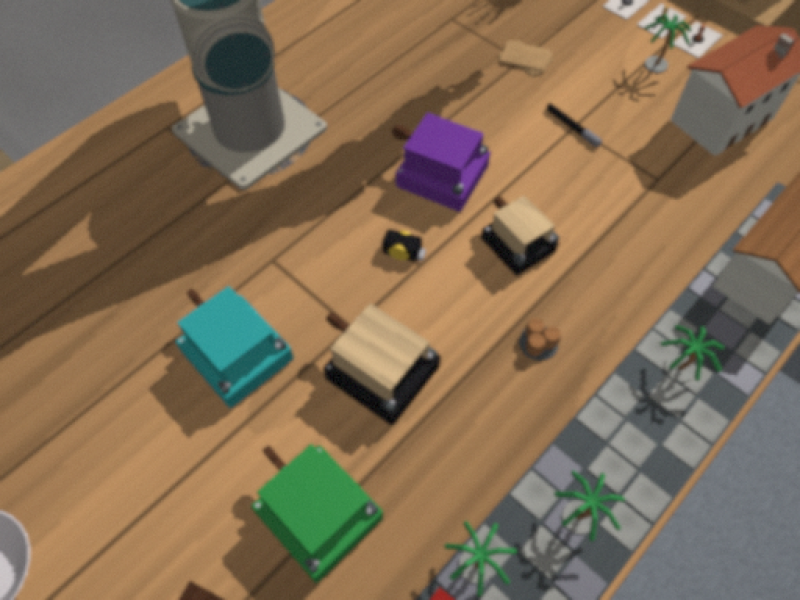

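View pics/top0.png

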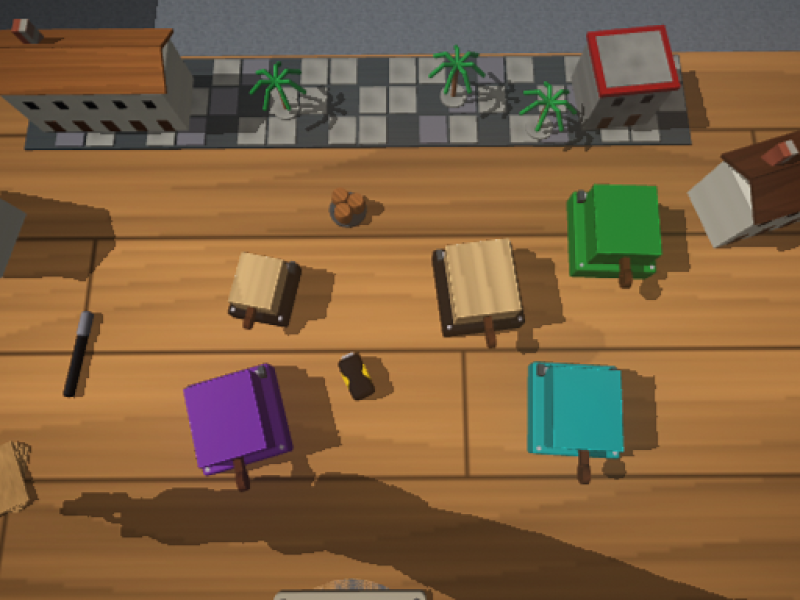

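The scene view shows the larger wood-covered black box around (380,365), and the top view has it at (482,290). The smaller box is at (265,290) in the top view. Next I'll enlarge both.

```bash
python3 - <<'E'
import cv2,numpy as np
t=np.load('pics/top0.npz')['image'][145:230,270:350,::-1];s=np.load('pics/scene0.npz')['image'][190:275,202:287,::-1]
# scale 5 -> origin top(270,145), scene(202,190)
f=lambda i:cv2.resize(i,None,fx=4.7,fy=4.7,interpolation=cv2.INTER_CUBIC)
cv2.imwrite('pics/crop0.png',np.hstack([f(t),f(s)]));print(f(t).shape)
E
```

```text
(400, 376, 3)
```

View pics/crop0.png

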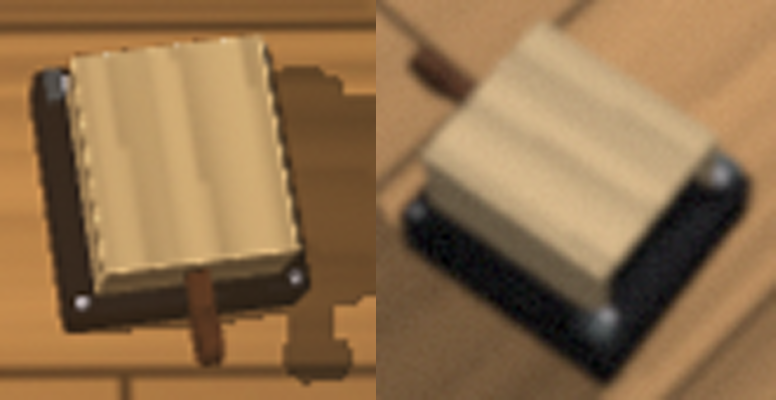

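```bash
cat > h.py <<'E'
import numpy as np,cv2
from scipy.optimize import least_squares
def proj(c,X):
    p=np.asarray(X,float)@c['R'].T+c['t'];p=p@c['intrinsics'].T;return p[:,:2]/p[:,2:]
def W(p,X):
    c,s=np.cos(p[2]),np.sin(p[2]);return np.asarray(X,float)@np.array([[c,s,0],[-s,c,0],[0,0,1]])+[p[0],p[1],0]
E
python3 - <<'E'
from h import *
ct,cs=[dict(np.load(f'pics/{n}0.npz')) for n in('top','scene')]
L=np.array([[51,45,91],[51,-45,91],[-54,-45,91],[-54,45,91]])
pt=(np.array([[70,58],[262,37],[299,248],[104,275]])+.5)/4.7+[270,145]-.5
ps=(np.array([[715,137],[607,278],[425,155],[545,22]])-[376,0]+.5)/4.7+[202,190]-.5
ft=lambda p:proj(ct,W(p,L))-pt
fs=lambda p:proj(cs,W(p,L))-ps
for f in(ft,fs,lambda p:np.vstack([ft(p),fs(p)])):
    r=least_squares(lambda p:f(p).ravel(),[500,-80,0.1],x_scale=[100,100,1]);print(np.round(r.x,3),np.round(r.fun,1))
p=r.x
for n,c,o in(('top',ct,(270,145)),('scene',cs,(202,190))):
    print(n,np.round((proj(c,W(p,[[-64,60,40],[-64,60,0],[64,60,40],[64,-60,40],[-84,0,84],[-84,0,56]]))-o)*4.7+([0,0] if n=='top' else [376,0])).tolist())
print(W(p,[[-84,0,70],[-7,0,77],[51,0,48],[-7,28.5,46]]))
E
```

```text
[ 5.19440e+02 -1.85745e+02  1.21000e-01] [ 0.1 -0.2 -0.2 -0.7  0.3  0.7 -0.1  0.2]
[ 5.21349e+02 -1.85143e+02  1.19000e-01] [ 1.6 -0.3 -0.4  0.6 -0.6  0.1 -0.5 -0.6]
[ 5.20383e+02 -1.85424e+02  1.20000e-01] [-0.1 -0.6 -0.4 -1.1  0.1  0.3 -0.3 -0.3  1.1 -0.5 -0.8  0.4 -1.  -0.1
 -1.  -0.7]
top [[64.0, 318.0], [59.0, 332.0], [28.0, 67.0], [265.0, 38.0], [208.0, 327.0], [199.0, 338.0]]
scene [[546.0, 37.0], [549.0, 76.0], [756.0, 173.0], [606.0, 363.0], [431.0, 58.0], [436.0, 86.0]]
[[ 436.98708283 -195.48143453   70.        ]
 [ 513.43316763 -186.26210059   77.        ]
 [ 571.01593281 -179.31766723   48.        ]
 [ 510.02081676 -157.96712115   46.        ]]
```

```bash
cat >> h.py <<'E'
from scipy.spatial.transform import Rotation as Ro
P=np.array([520.4,-185.9,.12])
def down(yaw,tilt=0): # tool down, jaw z at local yaw (deg) in box frame; tilt>0 leans fingers to +x local
    z=np.array([np.cos(np.radians(yaw)),np.sin(np.radians(yaw)),0]);x=np.array([0,0,-1.])
    return Ro.from_euler('z',P[2])*Ro.from_matrix(np.c_[x,np.cross(z,x),z])
def state():
    from cell import bot
    s=bot.get_state();print('t',round(s['time_s'],2),'tcp',np.round(s['tcp_pos'],1),'F',np.round(s['force'],1),'open',round(s['opening'],1),'q',np.round(s['q'],2))
    return s
def rel(s,pts,yaws):
    R=Ro.from_matrix(s['eef_rot']);
    for l,y in zip(pts,yaws):
        w=W(P,[l])[0];d=R.inv().apply(w-s['tcp_pos'])/10;t=np.degrees((R.inv()*down(y)).as_rotvec())
        print(l,'trans',np.round(d,2),'turn',np.round(t,1))
E
python3 - <<'E'
from h import *
s=state();rel(s,[(-84,0,180)],[90])
E
```

```text
t 0.1 tcp [194.4 593.3 255.2] F [ 0.3  0.  -0.2] open 85.8 q [ 1.15  0.28 -0.03  1.27  0.    1.47]
(-84, 0, 180) trans [  7.65 -47.64 -67.42] turn [-25.   -0.1  -0. ]
```

Call:
send_rows(
  increments=[
    {"translation": [1,-24,-34],"turn": [-12,0,0],"fingers": 1},
    {"translation": [1,-24,-34],"turn": [-12,0,0],"fingers": 1},
    {"translation": [1,-24,-34],"turn": [-12,0,0],"fingers": 1},
    {"translation": [1,-24,-34],"turn": [-12,0,0],"fingers": 1},
    {"translation": [1,-24,-34],"turn": [-12,0,0],"fingers": 1},
    {"translation": [1,-24,-34],"turn": [-12,0,0],"fingers": 1},
    {"translation": [1,-24,-34],"turn": [-12,0,0],"fingers": 1},
    {"translation": [1,-24,-34],"turn": [-12,0,0],"fingers": 1},
  ],
)

```text
time_s: 0.9
tcp_pos: [311.8, 209.7, 246.4]
eef_rot: [[0.0, -0.994, 0.106], [-0.0, 0.106, 0.994], [-1.0, -0.0, -0.0]]
force: [1.1, 0.2, 1.3]
opening: 85.4
```

```bash
python3 - <<'E'
from h import *
s=state();rel(s,[(-84,0,180)],[90])
E
```

```text
t 0.9 tcp [311.8 209.7 246.4] F [1.1 0.2 1.3] open 85.4 q [ 0.42 -0.17 -0.52  1.22 -0.    0.53]
(-84, 0, 180) trans [  6.65 -16.76 -39.01] turn [-13.  -0.   0.]
```

Call:
send_rows(
  increments=[
    {"translation": [6.7,-16.8,-39],"turn": [-13,0,0],"fingers": 0.4},
    {"translation": [6.7,-16.8,-39],"turn": [-13,0,0],"fingers": 0.4},
    {"translation": [6.7,-16.8,-39],"turn": [-13,0,0],"fingers": 0.4},
    {"translation": [6.7,-16.8,-39],"turn": [-13,0,0],"fingers": 0.4},
    {"translation": [6.7,-16.8,-39],"turn": [-13,0,0],"fingers": 0.4},
    {"translation": [6.7,-16.8,-39],"turn": [-13,0,0],"fingers": 0.4},
    {"translation": [6.7,-16.8,-39],"turn": [-13,0,0],"fingers": 0.4},
    {"translation": [6.7,-16.8,-39],"turn": [-13,0,0],"fingers": 0.4},
  ],
)

```text
time_s: 1.7
tcp_pos: [423.6, -151.9, 186.5]
eef_rot: [[-0.0, -0.993, -0.118], [0.0, -0.118, 0.993], [-1.0, -0.0, 0.0]]
force: [0.4, 0.6, 0.6]
opening: 59.8
```

Call:
send_rows(
  increments=[
    {"translation": [0.1,0,-3.5],"turn": [0,0,0],"fingers": 0.4},
    {"translation": [0.1,0,-3.5],"turn": [0,0,0],"fingers": 0.4},
  ],
)

```text
time_s: 1.9
tcp_pos: [428.8, -188.6, 185.6]
eef_rot: [[0.0, -0.993, -0.114], [-0.001, -0.114, 0.993], [-1.0, -0.0, -0.002]]
force: [0.1, 0.9, 0.8]
opening: 59.5
```

```bash
python3 - <<'E'
from h import *
s=state();rel(s,[(-84,0,180),(-84,0,76)],[90,90])
from cell import bot
c=bot.camera('wrist');np.savez('pics/w1.npz',**c)
cv2.imwrite('pics/w1.png',cv2.resize(c['image'][:,:,::-1],(800,600)));print(c['intrinsics'].tolist())
p=W(P,[[-84,0,84],[-54,45,91],[-54,-45,91],[-64,60,40],[-64,-60,40]])@c['R'].T+c['t']
r=np.hypot(p[:,0],p[:,1]);th=np.arctan2(r,p[:,2]);k=c['intrinsics']
print(((p[:,:2]/r[:,None]*th[:,None]*k[0,0]+k[:2,2])*800/512).round())
E
```

```text
t 1.9 tcp [ 428.8 -188.6  185.6] F [0.1 0.9 0.8] open 59.5 q [-0.55  0.05 -0.45  1.07 -0.   -0.67]
(-84, 0, 180) trans [ 0.56 -0.73 -0.82] turn [-0.3 -0.1  0. ]
(-84, 0, 76) trans [10.96 -0.73 -0.81] turn [-0.3 -0.1  0. ]
[[297.3186396354542, 0.0, 255.65580691058716], [0.0, 297.3186396354542, 191.45582989276764], [0.0, 0.0, 1.0]]
[[385. 326.]
 [473. 385.]
 [299. 385.]
 [486. 332.]
 [290. 333.]]
```

View pics/w1.png

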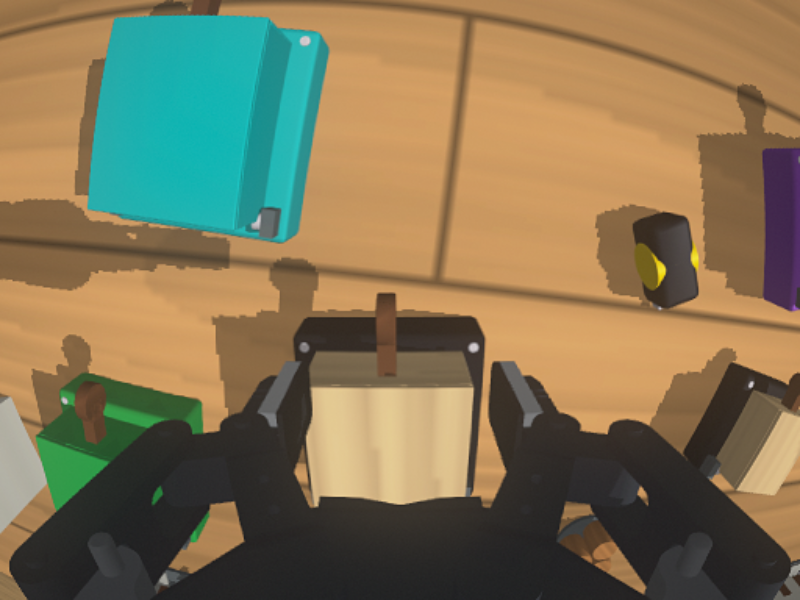

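The paddle disc shows at (386,310) in the wrist view, centred between the jaws and matching the predicted (385,326). I'll go down to it.

Call:
send_rows(
  increments=[
    {"translation": [0.5,-0.7,-0.8],"turn": [0,0,0],"fingers": 0.2},
    {"translation": [3,-0.7,-0.8],"turn": [0,0,0],"fingers": 0.2},
    {"translation": [6,-0.7,-0.8],"turn": [0,0,0],"fingers": 0.2},
    {"translation": [9,-0.7,-0.8],"turn": [0,0,0],"fingers": 0.2},
    {"translation": [10.5,-0.7,-0.8],"turn": [0,0,0],"fingers": 0.2},
    {"translation": [10.5,-0.7,-0.8],"turn": [0,0,0],"fingers": 0.2},
    {"translation": [10.5,-0.7,-0.8],"turn": [0,0,0],"fingers": 0.2},
  ],
)

```text
time_s: 2.65
tcp_pos: [436.0, -190.8, 81.0]
eef_rot: [[-0.0, -0.993, -0.121], [0.0, -0.121, 0.993], [-1.0, 0.0, 0.0]]
force: [0.4, -0.1, 0.4]
opening: 51.1
```

```bash
python3 - <<'E'
from h import *
s=state();rel(s,[(-84,0,76)],[90])
from cell import bot
c=bot.camera('wrist')
cv2.imwrite('pics/w2.png',cv2.resize(c['image'][100:384,100:412,::-1],None,fx=2,fy=2))
E
```

```text
t 2.65 tcp [ 436.  -190.8   81. ] F [ 0.4 -0.1  0.4] open 51.1 q [-0.55  0.18 -0.56  0.83  0.   -0.67]
(-84, 0, 76) trans [ 0.5  -0.04 -0.52] turn [ 0.1  0.  -0. ]
```

View pics/w2.png

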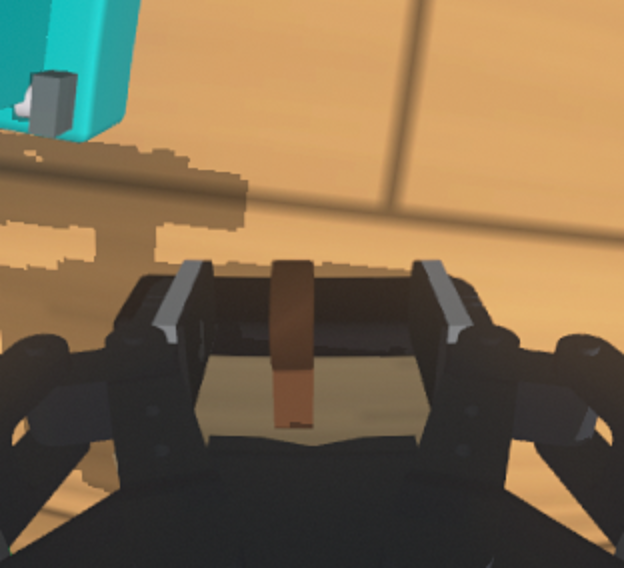

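The paddle (293) sits about 5 mm off the jaw centre (313), which agrees with the computed −0.5 cm. I'll shift and close.

Call:
send_rows(
  force=25,
  increments=[
    {"translation": [0.4,0,-0.5],"turn": [0,0,0],"fingers": 0.2},
    {"translation": [0.5,0,-0.5],"turn": [0,0,0],"fingers": -1},
    {"translation": [0.5,0,-0.5],"turn": [0,0,0],"fingers": -1},
    {"translation": [0.5,0,-0.5],"turn": [0,0,0],"fingers": -1},
    {"translation": [0.5,0,-0.5],"turn": [0,0,0],"fingers": -1},
    {"translation": [0.5,0,-0.5],"turn": [0,0,0],"fingers": -1},
    {"translation": [0.5,0,-0.5],"turn": [0,0,0],"fingers": -1},
    {"translation": [0.5,0,-0.5],"turn": [0,0,0],"fingers": -1},
  ],
)

```text
time_s: 3.5
tcp_pos: [436.5, -195.6, 76.3]
eef_rot: [[0.001, -0.993, -0.12], [0.003, -0.12, 0.993], [-1.0, -0.001, 0.003]]
force: [-0.4, 4.7, 4.3]
opening: 9.8
```

```bash
python3 - <<'E'
from h import *
s=state()
ths=np.arange(0,1.45,.1)
pts=[(51-135*np.cos(a)+22*np.sin(a),0,54+22*np.cos(a)+135*np.sin(a)) for a in ths]
rel(s,np.round(pts,1).tolist(),[90]*len(pts))
E
```

```text
t 3.5 tcp [ 436.5 -195.6   76.3] F [-0.4  4.7  4.3] open 9.8 q [-0.56  0.19 -0.56  0.82  0.   -0.68]
[-84.0, 0.0, 76.0] trans [ 0.03 -0.05 -0.04] turn [-0.   0.1  0. ]
[-81.1, 0.0, 89.4] trans [-1.31 -0.34 -0.04] turn [-0.   0.1  0. ]
[-76.9, 0.0, 102.4] trans [-2.61 -0.76 -0.04] turn [-0.   0.1  0. ]
[-71.5, 0.0, 114.9] trans [-3.85 -1.3  -0.03] turn [-0.   0.1  0. ]
[-64.8, 0.0, 126.8] trans [-5.04 -1.97 -0.03] turn [-0.   0.1  0. ]
[-56.9, 0.0, 138.0] trans [-6.16 -2.77 -0.03] turn [-0.   0.1  0. ]
[-48.0, 0.0, 148.4] trans [-7.2  -3.66 -0.03] turn [-0.   0.1  0. ]
[-38.1, 0.0, 157.8] trans [-8.14 -4.65 -0.02] turn [-0.   0.1  0. ]
[-27.3, 0.0, 166.2] trans [-8.98 -5.73 -0.02] turn [-0.   0.1  0. ]
[-15.7, 0.0, 173.4] trans [-9.7  -6.89 -0.02] turn [-0.   0.1  0. ]
[-3.4, 0.0, 179.5] trans [-10.31  -8.12  -0.02] turn [-0.   0.1  0. ]
[9.4, 0.0, 184.3] trans [-10.79  -9.4   -0.02] turn [-0.   0.1  0. ]
[22.6, 0.0, 187.8] trans [-1.114e+01 -1.072e+01 -1.000e-02] turn [-0.   0.1  0. ]
[36.1, 0.0, 190.0] trans [-1.136e+01 -1.207e+01 -1.000e-02] turn [-0.   0.1  0. ]
[49.7, 0.0, 190.8] trans [-1.143e+01 -1.343e+01 -1.000e-02] turn [-0.   0.1  0. ]
```

Call:
send_rows(
  increments=[
    {"translation": [-1.3,-0.3,0],"turn": [0,0,0],"fingers": -1},
    {"translation": [-2.6,-0.7,0],"turn": [0,0,0],"fingers": -1},
    {"translation": [-3.9,-1.3,0],"turn": [0,0,0],"fingers": -1},
    {"translation": [-5.1,-1.9,0],"turn": [0,0,0],"fingers": -1},
    {"translation": [-5.1,-1.9,0],"turn": [0,0,0],"fingers": -1},
  ],
)

```text
time_s: 4.0
tcp_pos: [455.5, -193.3, 127.8]
eef_rot: [[-0.0, -0.993, -0.12], [0.002, -0.12, 0.993], [-1.0, -0.0, 0.002]]
force: [-0.5, 3.8, 1.0]
opening: 9.5
```

```bash
python3 - <<'E'
from h import *
s=state()
ths=np.arange(.4,1.75,.1)
pts=[(51-135*np.cos(a)+22*np.sin(a),0,54+22*np.cos(a)+135*np.sin(a)) for a in ths]
rel(s,np.round(pts,1).tolist(),[90]*len(pts))
E
```

```text
t 4.0 tcp [ 455.5 -193.3  127.8] F [-0.5  3.8  1. ] open 9.5 q [-0.53  0.16 -0.47  0.95  0.   -0.65]
[-64.8, 0.0, 126.8] trans [ 0.1  -0.05 -0.04] turn [0.  0.1 0. ]
[-56.9, 0.0, 138.0] trans [-1.02 -0.84 -0.04] turn [0.  0.1 0. ]
[-48.0, 0.0, 148.4] trans [-2.06 -1.73 -0.04] turn [0.  0.1 0. ]
[-38.1, 0.0, 157.8] trans [-3.   -2.72 -0.04] turn [0.  0.1 0. ]
[-27.3, 0.0, 166.2] trans [-3.84 -3.8  -0.04] turn [0.  0.1 0. ]
[-15.7, 0.0, 173.4] trans [-4.56 -4.96 -0.03] turn [0.  0.1 0. ]
[-3.4, 0.0, 179.5] trans [-5.17 -6.19 -0.03] turn [0.  0.1 0. ]
[9.4, 0.0, 184.3] trans [-5.65 -7.47 -0.03] turn [0.  0.1 0. ]
[22.6, 0.0, 187.8] trans [-6.   -8.79 -0.03] turn [0.  0.1 0. ]
[36.1, 0.0, 190.0] trans [ -6.22 -10.14  -0.03] turn [0.  0.1 0. ]
[49.7, 0.0, 190.8] trans [ -6.3  -11.5   -0.03] turn [0.  0.1 0. ]
[63.4, 0.0, 190.2] trans [ -6.23 -12.87  -0.03] turn [0.  0.1 0. ]
[76.9, 0.0, 188.3] trans [ -6.04 -14.22  -0.03] turn [0.  0.1 0. ]
[90.2, 0.0, 185.0] trans [ -5.71 -15.55  -0.03] turn [0.  0.1 0. ]
```

Call:
send_rows(
  increments=[
    {"translation": [-1,-0.8,0],"turn": [0,0,0],"fingers": -1},
    {"translation": [-2.1,-1.7,0],"turn": [0,0,0],"fingers": -1},
    {"translation": [-3,-2.7,0],"turn": [0,0,0],"fingers": -1},
    {"translation": [-3.9,-3.8,0],"turn": [0,0,0],"fingers": -1},
    {"translation": [-4.6,-5,0],"turn": [0,0,0],"fingers": -1},
    {"translation": [-5.2,-6.2,0],"turn": [0,0,0],"fingers": -1},
    {"translation": [-5.7,-7.5,0],"turn": [0,0,0],"fingers": -1},
    {"translation": [-6,-8.8,0],"turn": [0,0,0],"fingers": -1},
  ],
)

```text
time_s: 4.8
tcp_pos: [543.2, -182.9, 188.1]
eef_rot: [[-0.001, -0.993, -0.12], [0.002, -0.12, 0.993], [-1.0, 0.001, 0.002]]
force: [-3.8, 4.8, -0.4]
opening: 9.8
```

Call:
send_rows(
  increments=[
    {"translation": [-0.2,-1.3,0],"turn": [0,0,0],"fingers": -1},
    {"translation": [-0.3,-2.6,0],"turn": [0,0,0],"fingers": -1},
    {"translation": [-0.3,-2.6,0],"turn": [0,0,0],"fingers": -1},
  ],
)

```text
time_s: 5.1
tcp_pos: [570.8, -179.7, 191.1]
eef_rot: [[0.002, -0.993, -0.121], [0.002, -0.121, 0.993], [-1.0, -0.002, 0.002]]
force: [0.0, 4.5, -1.0]
opening: 10.0
```

```bash
python3 - <<'E'
from h import *
s=state()
ths=np.arange(1.3,1.75,.1)
pts=[(51-135*np.cos(a)+22*np.sin(a),0,54+22*np.cos(a)+135*np.sin(a)) for a in ths]
rel(s,np.round(pts,1).tolist(),[90]*len(pts))
from cell import bot
c=bot.camera('scene')
cv2.imwrite('pics/s3.png',cv2.resize(c['image'][130:290,170:340,::-1],None,fx=3.5,fy=3.5))
E
```

```text
t 5.1 tcp [ 570.8 -179.7  191.1] F [ 0.   4.5 -1. ] open 10.0 q [-0.41  0.27 -0.18  1.12  0.   -0.54]
[36.1, 0.0, 190.0] trans [ 0.11  1.47 -0.01] turn [0.1 0.1 0.1]
[49.7, 0.0, 190.8] trans [ 0.03  0.11 -0.02] turn [0.1 0.1 0.1]
[63.4, 0.0, 190.2] trans [ 0.09 -1.26 -0.02] turn [0.1 0.1 0.1]
[76.9, 0.0, 188.3] trans [ 0.29 -2.61 -0.02] turn [0.1 0.1 0.1]
[90.2, 0.0, 185.0] trans [ 0.62 -3.94 -0.02] turn [0.1 0.1 0.1]
```

View pics/s3.png

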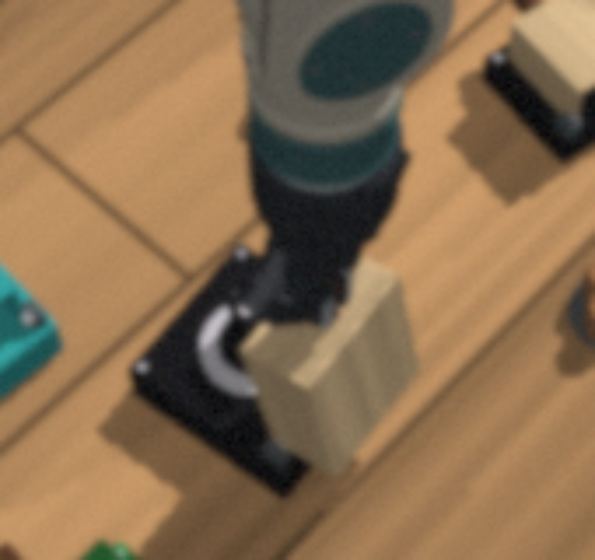

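The cover stands upright, at about 1.4 rad, with the knob area exposed. I'll carry on to 1.7, release, and back off.

Call:
send_rows(
  increments=[
    {"translation": [0.1,-1.3,0],"turn": [0,0,0],"fingers": -1},
    {"translation": [0.3,-2.6,0],"turn": [0,0,0],"fingers": -1},
    {"translation": [0.6,-3.9,0],"turn": [0,0,0],"fingers": -1},
    {"translation": [0.9,-4.8,0],"turn": [0,0,0],"fingers": -1},
    {"translation": [0.9,-4.8,0],"turn": [0,0,0],"fingers": -0.4},
    {"translation": [0.9,-4.8,0],"turn": [0,0,0],"fingers": -0.2},
    {"translation": [0.9,-4.8,0],"turn": [0,0,0],"fingers": -0.2},
  ],
)

```text
time_s: 5.85
tcp_pos: [616.9, -175.8, 182.0]
eef_rot: [[0.002, -0.993, -0.119], [-0.002, -0.119, 0.993], [-1.0, -0.002, -0.002]]
force: [-0.8, 0.6, 0.3]
opening: 34.0
```

Call:
send_rows(
  increments=[
    {"translation": [-2,0,0],"turn": [0,0,0],"fingers": -0.2},
    {"translation": [-5,0,0],"turn": [0,0,0],"fingers": -0.2},
    {"translation": [-7,2,0],"turn": [0,0,0],"fingers": -0.2},
    {"translation": [-7,6,0],"turn": [0,0,0],"fingers": -0.2},
    {"translation": [-7,10,0],"turn": [0,0,0],"fingers": -0.2},
    {"translation": [-7,14,0],"turn": [0,0,0],"fingers": -0.2},
    {"translation": [-7,18,0],"turn": [0,0,0],"fingers": -0.2},
    {"translation": [-7,18,0],"turn": [0,0,0],"fingers": -0.2},
  ],
)

```text
time_s: 6.65
tcp_pos: [432.7, -196.2, 250.9]
eef_rot: [[-0.003, -0.993, -0.116], [0.0, -0.116, 0.993], [-1.0, 0.003, 0.001]]
force: [0.4, -0.9, -0.3]
opening: 34.0
```

```bash
python3 - <<'E'
from h import *
s=state();rel(s,[(-7,0,140)],[90])
from cell import bot
a=[bot.camera(n) for n in('top','wrist','scene')]
np.savez('pics/w4.npz',**a[1])
cv2.imwrite('pics/k4.png',np.hstack([cv2.resize(a[0]['image'][130:240,260:350,::-1],(320,391)),cv2.resize(a[1]['image'][160:384,120:390,::-1],(471,391))]))
E
```

```text
t 6.65 tcp [ 432.7 -196.2  250.9] F [ 0.4 -0.9 -0.3] open 34.0 q [-0.56  0.01 -0.34  1.21 -0.   -0.68]
(-7, 0, 140) trans [ 1.107e+01 -8.160e+00 -1.000e-02] turn [-0.2  0.  -0.2]
```

View pics/k4.png

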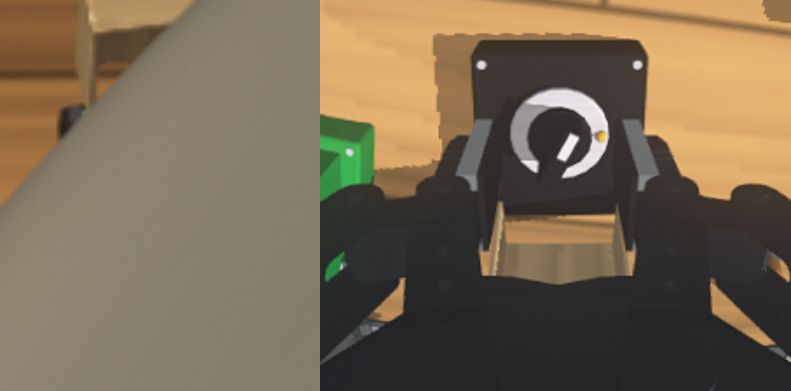

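```bash
python3 - <<'E'
from h import *
c=dict(np.load('pics/w4.npz'))
i=cv2.resize(c['image'][195:275,230:305,::-1],None,fx=7.5,fy=7.5,interpolation=cv2.INTER_CUBIC)
cv2.imwrite('pics/k5.png',i)
def back(uv,z):
    k=c['intrinsics'];d=(np.array(uv,float)-k[:2,2])/k[0,0];th=np.linalg.norm(d,axis=1,keepdims=True)
    r=np.c_[d/th*np.sin(th),np.cos(th)]@c['R'];o=-c['R'].T@c['t'];X=o+r*((z-o[2])/r[:,2:])
    e=X-[P[0],P[1],0];cc,ss=np.cos(P[2]),np.sin(P[2]);return np.c_[e[:,0]*cc+e[:,1]*ss,-e[:,0]*ss+e[:,1]*cc].round(1)
f=lambda u,v:((u-320)/1.744+120,v/1.745+160)
print(back([f(575,137),f(561,160)],84),back([f(601,136)],48))
E
```

```text
[[-22.    9.5]
 [ -6.3   1. ]] [[-5.8 28.6]]
```

View pics/k5.png

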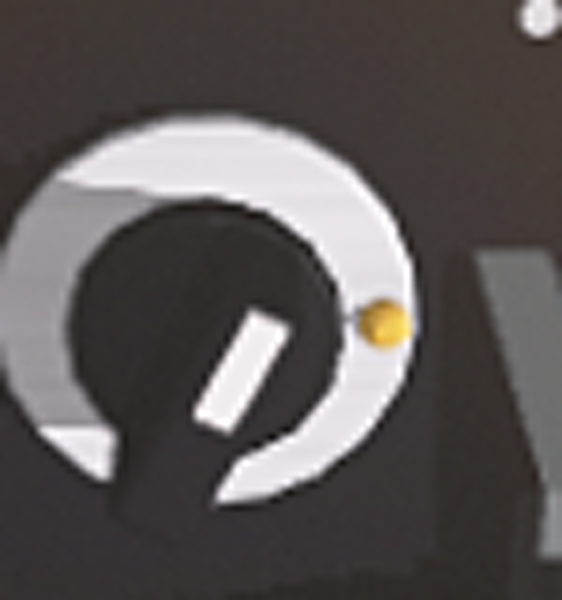

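The pointer line reads about 0.5 rad, the stud back-projects to (-5.8, 28.6) as expected, and the cover lies back. Next I'll compute the knob approach.

```bash
python3 - <<'E'
from h import *
s=state();rel(s,[(-6.5,0,140),(-6.5,0,84)],[61,61])
E
```

```text
t 6.8 tcp [ 437.9 -197.2  251.8] F [0.3 0.4 0.3] open 34.3 q [-0.56  0.02 -0.34  1.21  0.   -0.68]
(-6.5, 0, 140) trans [11.2  -7.65  0.16] turn [28.9 -0.1  0.1]
(-6.5, 0, 84) trans [16.8  -7.64  0.17] turn [28.9 -0.1  0.1]
```

Call:
send_rows(
  increments=[
    {"translation": [3,-2,0.1],"turn": [8,0,0],"fingers": 0.2},
    {"translation": [6,-4,0.1],"turn": [16,0,0],"fingers": 0.2},
    {"translation": [9,-6,0.1],"turn": [24,0,0],"fingers": 0.2},
    {"translation": [11.2,-7.7,0.1],"turn": [29,0,0],"fingers": 0.2},
    {"translation": [11.2,-7.7,0.1],"turn": [29,0,0],"fingers": 0.2},
    {"translation": [11.2,-7.7,0.1],"turn": [29,0,0],"fingers": 0.2},
  ],
)

```text
time_s: 7.4
tcp_pos: [514.5, -186.2, 138.7]
eef_rot: [[-0.001, -0.927, 0.375], [0.0, 0.375, 0.927], [-1.0, 0.001, -0.0]]
force: [0.5, 0.1, 0.5]
opening: 51.3
```

```bash
python3 - <<'E'
from h import *
s=state();rel(s,[(-6.5,0,84)],[61])
from cell import bot
c=bot.camera('wrist')
cv2.imwrite('pics/w6.png',cv2.resize(c['image'][180:384,150:362,::-1],None,fx=2.5,fy=2.5))
E
```

```text
t 7.4 tcp [ 514.5 -186.2  138.7] F [0.5 0.1 0.5] open 51.3 q [-0.47  0.23 -0.35  0.99 -0.   -0.08]
(-6.5, 0, 84) trans [ 5.47  0.03 -0.06] turn [ 0.1 -0.  -0.1]
```

View pics/w6.png

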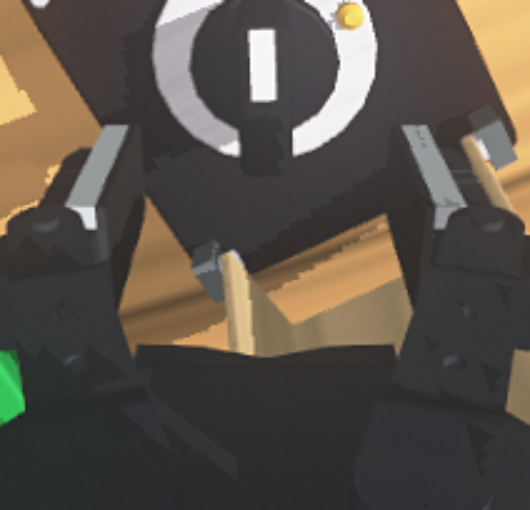

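The bar lies vertical at column 262 and the jaw midpoint is about 266, so they are aligned. I'll descend and grip.

Call:
send_rows(
  force=40,
  increments=[
    {"translation": [2,0,0],"turn": [0,0,0],"fingers": 0.2},
    {"translation": [4,0,0],"turn": [0,0,0],"fingers": 0.2},
    {"translation": [5.4,0,0],"turn": [0,0,0],"fingers": 0.2},
    {"translation": [5.4,0,0],"turn": [0,0,0],"fingers": -1},
    {"translation": [5.4,0,0],"turn": [0,0,0],"fingers": -1},
    {"translation": [5.4,0,0],"turn": [0,0,0],"fingers": -1},
    {"translation": [5.4,0,0],"turn": [0,0,0],"fingers": -1},
    {"translation": [5.4,0,0],"turn": [0,0,0],"fingers": -1},
  ],
)

```text
time_s: 8.25
tcp_pos: [514.8, -186.6, 86.3]
eef_rot: [[0.002, -0.926, 0.377], [-0.001, 0.377, 0.926], [-1.0, -0.002, 0.0]]
force: [-0.4, 1.3, 4.8]
opening: 12.9
```

```bash
python3 - <<'E'
from h import *
s=state();rel(s,[(-7,0,84)],[0])
E
```

```text
t 8.25 tcp [ 514.8 -186.6   86.3] F [-0.4  1.3  4.8] open 12.9 q [-0.47  0.29 -0.4   0.88  0.   -0.08]
(-7, 0, 84) trans [ 0.23  0.12 -0.06] turn [61.   0.1  0.1]
```

Call:
send_rows(
  increments=[
    {"translation": [0,0,0],"turn": [6,0,0],"fingers": -1},
    {"translation": [0,0,0],"turn": [12,0,0],"fingers": -1},
    {"translation": [0,0,0],"turn": [18,0,0],"fingers": -1},
    {"translation": [0,0,0],"turn": [24,0,0],"fingers": -1},
    {"translation": [0,0,0],"turn": [30,0,0],"fingers": -1},
    {"translation": [0,0,0],"turn": [36,0,0],"fingers": -1},
    {"translation": [0,0,0],"turn": [42,0,0],"fingers": -1},
    {"translation": [0,0,0],"turn": [48,0,0],"fingers": -1},
  ],
)

```text
time_s: 9.05
tcp_pos: [514.2, -187.1, 86.3]
eef_rot: [[0.001, -0.336, 0.942], [-0.002, 0.942, 0.336], [-1.0, -0.002, 0.0]]
force: [-2.0, 0.5, 5.6]
opening: 13.1
```

Call:
send_rows(
  increments=[
    {"translation": [0,0,0],"turn": [5,0,0],"fingers": -1},
    {"translation": [0,0,0],"turn": [9,0,0],"fingers": -1},
    {"translation": [0,0,0],"turn": [12,0,0],"fingers": -1},
    {"translation": [0,0,0],"turn": [13,0,0],"fingers": -1},
    {"translation": [0,0,0],"turn": [13,0,0],"fingers": -1},
    {"translation": [0,0,0],"turn": [13,0,0],"fingers": -1},
  ],
)

```text
time_s: 9.65
tcp_pos: [514.0, -187.2, 86.3]
eef_rot: [[0.0, -0.119, 0.993], [-0.002, 0.993, 0.119], [-1.0, -0.002, 0.0]]
force: [-1.6, -0.2, 6.4]
opening: 13.0
```

```bash
python3 - <<'E'
from h import *
s=state();print(s['torque']);rel(s,[(-7,0,84)],[0])
E
```

```text
t 9.65 tcp [ 514.  -187.2   86.3] F [-1.6 -0.2  6.4] open 13.0 q [-0.47  0.29 -0.4   0.88 -0.    0.98]
[ 0.00989314  0.43809723 -0.06871412]
(-7, 0, 84) trans [ 0.23  0.05 -0.05] turn [-0.   0.   0.1]
```

Call:
send_rows(
  increments=[
    {"translation": [0,0,0],"turn": [0,0,0],"fingers": -0.2},
    {"translation": [0,0,0],"turn": [0,0,0],"fingers": -0.2},
    {"translation": [0,0,0],"turn": [0,0,0],"fingers": -0.2},
    {"translation": [-3,0,0],"turn": [0,0,0],"fingers": -0.2},
    {"translation": [-6,0,0],"turn": [0,0,0],"fingers": -0.2},
    {"translation": [-9,0,0],"turn": [0,0,0],"fingers": -0.2},
    {"translation": [-12,0,-3],"turn": [0,0,0],"fingers": -0.2},
    {"translation": [-14,0,-6],"turn": [0,0,0],"fingers": -0.2},
  ],
)

```text
time_s: 10.45
tcp_pos: [454.8, -194.1, 227.2]
eef_rot: [[0.002, -0.12, 0.993], [-0.002, 0.993, 0.12], [-1.0, -0.002, 0.002]]
force: [0.3, -0.4, 0.7]
opening: 34.1
```

Call:
send_rows(
  increments=[
    {"translation": [0,2,-3],"turn": [0,0,0],"fingers": -0.2},
    {"translation": [0,6,-5],"turn": [0,0,0],"fingers": -0.2},
    {"translation": [0,10,-5],"turn": [0,0,0],"fingers": -0.2},
    {"translation": [0,14,-5],"turn": [0,0,0],"fingers": -0.2},
    {"translation": [0,18,-5],"turn": [0,0,0],"fingers": -0.2},
    {"translation": [0,22,-5],"turn": [0,0,0],"fingers": -0.2},
    {"translation": [0,26,-5],"turn": [0,0,0],"fingers": -0.2},
    {"translation": [0,26,-5],"turn": [0,0,0],"fingers": -0.2},
  ],
)

```text
time_s: 11.25
tcp_pos: [372.2, 62.2, 224.8]
eef_rot: [[-0.001, -0.126, 0.992], [0.001, 0.992, 0.126], [-1.0, 0.002, -0.0]]
force: [1.1, -1.2, 0.6]
opening: 34.1
```

```bash
python3 - <<'E'
from h import *
s=state()
from cell import bot
t=bot.camera('top');c=bot.camera('scene');np.savez('pics/top7.npz',**t);np.savez('pics/scene7.npz',**c)
f=lambda a,y,x:cv2.resize(a['image'][y:y+80,x:x+80,::-1],(400,400),interpolation=cv2.INTER_CUBIC)
cv2.imwrite('pics/f7.png',np.hstack([f(t,140,270),f(c,190,202)]))
L=[[-7,0,84],[-7,21,84],[-7,28.5,48]]
print(((proj(t,W(P,L))-[270,140])*5).round(),((proj(c,W(P,L))-[202,190])*5+[400,0]).round())
E
```

```text
t 11.25 tcp [372.2  62.2 224.8] F [ 1.1 -1.2  0.6] open 34.1 q [-0.01 -0.16 -0.56  1.17  0.    1.44]
[[193. 200.]
 [146. 206.]
 [121. 229.]] [[595. 153.]
 [624. 119.]
 [636. 144.]]
```

View pics/f7.png

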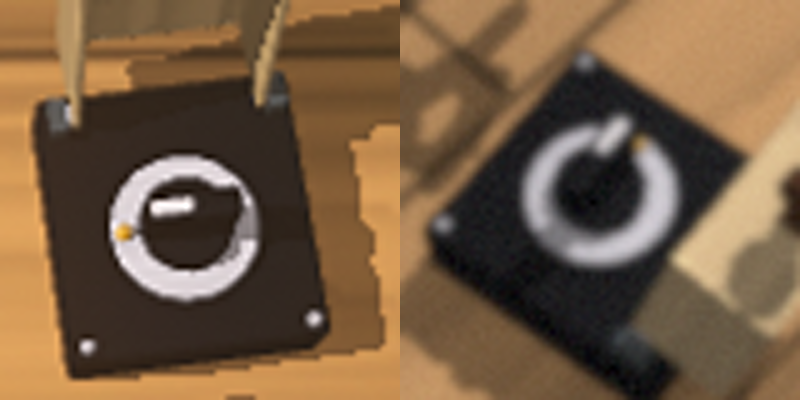

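The top view shows the pointer running from (193,203) to (152,209), parallel to its predicted full position, with the cover laid back. Handing in.

```bash
python3 -c "
from cell import bot
print(bot.hand_in())"
```

```text
the job is handed in; nothing more can be done
None
```

The job is done and handed in at about 11 s, well under the 48 s limit. I gripped the paddle on the larger black box and swung the cover up and back. I let go near 1.8 rad, and it stayed open. I then gripped the knob bar, which started at about 0.5 rad, turned it 61° clockwise, released it and moved the arm clear.

**Last checks:**
- **Knob:** the jaws stopped square to the full position at about 1.57 rad. In the top picture the pointer line faces the brass stud to within a few hundredths of a radian.
- **Cover:** the scene and top pictures show it lying open.
- **Forces:** the readings I took at the end of each move stayed below 10 N.
- **Smaller box:** I never touched it, but I did not check its cover in the last pictures.

No check failed. The one small disagreement was an optical offset of 1–3 mm on the box edges, which did not affect either grip.

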